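# One stroke of the tall tablet dispenser into the dosing cup

### The job

Stand the steel dosing cup upright on the round black pad under the chute of the taller of the two tablet dispensers. Once the cup stands there, push that dispenser's top plunger all the way down until it stops, and let it rise fully again with the cup still in place. Do not press the shorter dispenser's plunger, and do not press the tall one before the cup is on its pad.

Things in the scene. Friction and masses are not known exactly. Their poses are not given: they have to be found in the camera images.
- cup_center (a point): Straight-sided open steel cup, loose, 56 mm outside diameter, 50 mm tall, wall 2.5 mm, about 90 g; starts upright on the table between the dispensers. Point on its axis, half-way up (25 mm above its underside); z points up out of its mouth. The similar thing near it is a lower, flared steel dish (72 mm wide, 20 mm tall).
- tall_pad (a point): Top centre of the round black pad (68 mm across, 4 mm above the table) on the foot of the taller dispenser, fixed to the table. x points level to the axis of its tower (76 mm wide, 190 mm tall), 150 mm away; z up. A steel chute 34 mm wide slopes down from the tower to 43 mm short of the pad centre: there its floor is 61 mm and its sides 71 mm above the table; at the tower, 107 mm.
- tall_plunger (a joint): Travel (m) of the taller dispenser's plunger, pressed straight down: 0 up, 0.020 on its stop. A spring lifts it: 4 N to start it, 12 N at the bottom. Its flat round grey head (48 mm wide, 14 mm thick) is on the tower's axis, 150 mm along the pad's x from the pad centre; its top is 226 mm above the table when up, 206 mm when down.
- short_plunger (a joint): Travel (m) of the shorter dispenser's plunger: 0 up, 0.020 down. That one has the same foot, pad and chute, but its tower is 110 mm tall and its plunger head's top 146 mm above the table; leave it alone.
Mind the look-alikes: they are no part of the job. What is shaped like the part that bears cup_center but yellow is not meant.

How it is judged:
By the outcome, as a careful person would: the job done as asked, in the order asked, and still so for the second after the job is handed in, with the robot touching nothing.
It also fails if it takes over 53 s, if anything falls off the work surface, if the arm or the gripper's body presses on something with over 40 N, if the wrist force passes 120 N, or if a joint passes its speed limit or range.

### The arm

A 7-joint arm with a two-finger parallel gripper is mounted at the origin on the work surface. World frame = base frame: x ahead of the robot, y to its left, z up, the work surface at z = 0. Lengths are in m, angles in rad, forces in N, time in s.
With the tool pointing down it reaches from about 0.35 to 0.9 m from the base axis. Payload 8.1 kg.
Tool frame: the origin (TCP) lies midway between the tips of the shut fingers; the grasp point (between the pads) lies 19 mm behind it; z points along the fingers, y is the direction in which the jaws open and shut (so a half turn about z gives the same grasp; the last joint's range is limited). The gripper opens to 92 mm and grips with 3 to 60 N. Pads are 19 mm wide; open, the fingers measure 130 mm over their backs; the gripper's body (75 mm by 190 mm) begins 47 mm behind the grasp point.
Start: joints at [-1.391, 0.434, 0.025, 1.573, -0.012, 1.134, -0.075], TCP at [0.174, 0.6, 0.227] pointing down, gripper open.
Joint ranges: [-2.62, 2.62], [-0.44, 2.09], [-1.27, 1.32], [0.08, 2.57], [-1.32, 4.46], [0.12, 2], [-2.74, 2.74]. Speed limits (rad/s): [2.22, 2.22, 3.01, 3.01, 3.14, 3.14, 3.14].

### API

Orientations are given as a rotation vector (axis times angle).
In Python, from cell import monitor, get_image, get_calibration, workorder, look_for, masks_of gives the robot as it stands.
- The arm moves only by the shell command python3 -m crank 'ROWS' [FORCE]. ROWS is JSON, a list of rows, each a list of 3 entries, a list of its own where there are three numbers: the shift along the tool's x, y, z in cm, then the turn about the tool's z in degrees, then the closure in counts, from 0 (fully open) to 255 (shut). A call has 1 to 5 rows; each row shifts and turns the commanded pose from where the row before left it, along the tool's axes as they then stand; what a row does not reach is not made up. A row lasts 1/10 s, in which the tool goes at most 50 mm and 8.59 degrees, less where a joint would pass 70% of its speed; a pose out of reach is approached as far as the arm can. A call with a gripper value outside its range is refused whole. The fingers move at their own pace and stop on an object; FORCE is the grip in N (left out, the last holds). Time passes only in rows, so rows that do not move let the fingers close. It gives the time, the measured TCP pose, the force and the opening at its end, in the units of the state.
- monitor.observe(): the state, without advancing time (a new reading comes with each control period).
- get_image(name): name is "scene" or "side" or "wrist"; returns (picture, depth): 480x640x3 uint8, red, green, blue; 480x640 float32, m along the optical axis (not along the pixel's ray), 0 where there is no reading.
- get_calibration(name): a dict with "fx", "fy", "cx", "cy" (pixels), "R" (3x3) and "t" (3): a world point X has camera coordinates R X + t. Camera axes: x right, y down, z forward; pixel columns grow to the right and rows downward; lengths in m; the calibration is good to about 2 mm. A picture is of the moment at which its call begins: read the wrist's pose just before it. get_calibration takes no time and is no camera call; for the wrist camera it gives the pose at the moment of the call.
- workorder.sign_off(): hands the job in, once; it reports no verdict.
Trained networks look in the newest picture that a camera, given by its name, has taken for a name from the list of things; names that differ only in an ending like _2 or _b are one class to them, and where a whole thing is asked for, a point or a joint stands for the part that bears it (a point fixed in the world has none). Each returns a list of dicts, best first, with "score" (0 to 1); they miss things now and then, are a little off and sometimes report something else, mostly with a low value. They report only what shows in the picture. A call takes as long as a camera call. They do not tell look-alikes from the thing itself.
- look_for(label, camera): "location" ([x, y, z] in m, in world coordinates, good to about 4 mm: the middle of the surface that is visible of it).
- masks_of(label, camera): "region" (480x640 bool, what is visible of it).
The state is a dict: "clock": time; "joints": joint angles; "dq": joint speeds; "joint_efforts": joint torques, N m; "position": TCP position; "ee_rot": TCP orientation; "force": force on the tool from outside, world axes, zero at the start; "ft_torque": the same for the moment, N m; "width": opening from 0.0 (shut) to 1.0 (fully open).
Only numpy, scipy, OpenCV 4.12 (cv2) and the standard library are available. Lean on these libraries where they do the work, as an engineer would, in place of code of your own. Each camera call takes 0.05 s, during which the arm holds its last target.

## Working session

There is one attempt and no reset: what is moved stays moved. The work goes in short steps, Python scripts to look and compute and a shell command to move; the robot and the scene stay as the last step left them, time stands still between calls to the robot, and variables do not carry over. Pictures are saved under pics/ and viewed, and the job is handed in when it is done.

```bash
ls; mkdir -p pics; python3 - <<'E'
from cell import *
import cv2,json
s=monitor.observe();print({k:s[k] for k in ("clock","position","ee_rot","width","force")})
for c in ("scene","side"):
    im,d=get_image(c);cv2.imwrite(f"pics/{c}0.png",im[:,:,::-1])
    for l in ("cup_center","tall_pad","tall_plunger","short_plunger"):
        try:
            for r in look_for(l,c)[:4]: print(c,l,round(r["score"],2),[round(float(x),4) for x in r["location"]])
        except Exception as e: print(c,l,e)
print(monitor.observe()["clock"])
E
```

```text
pics
{'clock': 0.0, 'position': array([0.17432731, 0.59966182, 0.22593542]), 'ee_rot': array([-4.42831155e-01, -3.11015631e+00,  2.45826998e-03]), 'width': 0.9991086555143543, 'force': array([0.03286987, 0.3995899 , 0.48523561])}
scene cup_center 0.96 [0.4991, -0.0115, 0.0261]
scene cup_center 0.91 [0.3817, -0.0454, 0.0248]
scene cup_center 0.22 [0.6567, 0.2367, 0.1448]
scene tall_pad 0.83 [0.639, -0.2028, 0.0785]
scene tall_plunger 0.77 [0.6314, -0.2206, 0.227]
scene short_plunger 0.7 [0.6554, 0.2376, 0.1442]
side cup_center 0.9 [0.371, -0.0402, 0.0296]
side cup_center 0.65 [0.4993, -0.0159, 0.0316]
side tall_pad 0.69 [0.5908, -0.2297, 0.0726]
side tall_plunger 0.7 [0.619, -0.2284, 0.227]
side short_plunger 0.72 [0.6457, 0.2357, 0.1426]
0.5
```

View pics/scene0.png

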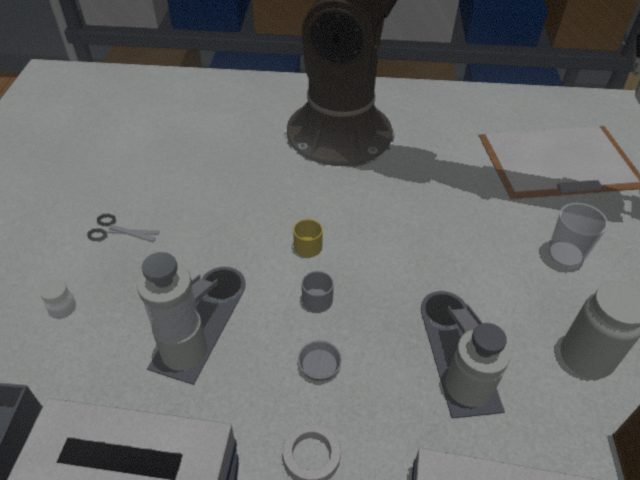

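View pics/side0.png

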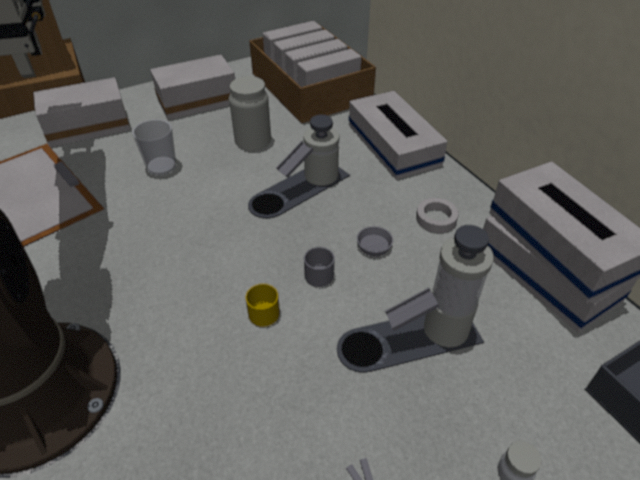

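The scene view shows the steel cup at (317,291), the yellow look-alike at (308,238) and the dish at (320,362). The tall dispenser has its pad at (222,283) and its head at (159,267), with the short dispenser at right. In the side view, the pad is at (362,349), the head at (471,241) and the cup at (319,267). Next I'll measure these precisely.

```bash
cat > h.py <<'E'
import numpy as np,cv2
from cell import *
from scipy.optimize import least_squares
def toplane(u,v,K,z):
    R=np.array(K["R"]);t=np.array(K["t"]);c=-R.T@t
    d=R.T@np.array([(u-K["cx"])/K["fx"],(v-K["cy"])/K["fy"],1.])
    return c+d*(z-c[2])/d[2]
def cloud(d,K,m):
    v,u=np.nonzero(m&(d>0));z=d[v,u]
    P=np.stack([(u-K["cx"])/K["fx"]*z,(v-K["cy"])/K["fy"]*z,z],1)
    return (P-np.array(K["t"]))@np.array(K["R"])
def fitc(P,r):
    f=lambda p:np.hypot(P[:,0]-p[0],P[:,1]-p[1])-r
    return least_squares(f,np.median(P[:,:2],0),loss="soft_l1",f_scale=.002).x
E
python3 - <<'E'
from h import *
for c,seed in (("scene",(222,283)),("side",(362,349))):
    im,d=get_image(c);K=get_calibration(c)
    g=im.max(2); print(c,"pad grey",g[seed[1],seed[0]])
    m=(g<45).astype(np.uint8)
    n,lab,st,ce=cv2.connectedComponentsWithStats(m)
    l=lab[seed[1],seed[0]]; print(" comp",l,st[l])
    if l:
        cn=max(cv2.findContours((lab==l).astype(np.uint8),cv2.RETR_EXTERNAL,cv2.CHAIN_APPROX_NONE)[0],key=len)
        W=np.array([toplane(p[0][0],p[0][1],K,.004) for p in cn])
        print(" pad fit",fitc(W,.034), "extents",np.ptp(W,0))
        e=cv2.fitEllipse(cn);print(" ellipse centre",e[0],toplane(*e[0],K,.004))
    for lb in("cup_center","tall_plunger","short_plunger"):
        for r in masks_of(lb,c)[:2]:
            mk=r["region"];P=cloud(d,K,mk)
            zt=np.percentile(P[:,2],95)
            if lb=="cup_center":
                T=P[(P[:,2]>.010)&(P[:,2]<.052)]
                top=P[P[:,2]>.045]
                print(lb,r["score"],"med",np.median(P,0),"rim fit",fitc(top,.027),len(top),"zmax",zt, "rgb",im[mk].mean(0))
            else:
                T=P[P[:,2]>zt-.006]
                lo,hi=np.percentile(T,1,0),np.percentile(T,99,0)
                print(lb,r["score"],"ztop",zt,"mid",(lo+hi)/2,"ext",hi-lo,len(T))
    cv2.imwrite(f"pics/m_{c}.png",cv2.resize((lab==l).astype(np.uint8)*255,None,fx=.6,fy=.6))
E
```

```text
scene pad grey 51
 comp 0 [     0      0    640    480 286369]
cup_center 0.77 med [ 0.49682706 -0.01376308  0.02772229] rim fit [ 0.49760487 -0.01345523] 214 zmax 0.05060956428673437 rgb [75.11708586 76.14223764 78.613183  ]
cup_center 0.65 med [ 0.37910526 -0.04130668  0.02844515] rim fit [ 0.37116007 -0.04168162] 178 zmax 0.05009601790433688 rgb [93.15178571 85.45436508 49.81944444]
tall_plunger 0.63 ztop 0.228050420540126 mid [ 0.6245774  -0.2243778   0.22569883] ext [0.04413274 0.04408109 0.00605595] 731
short_plunger 0.57 ztop 0.14789289027010136 mid [0.64860975 0.24053898 0.1455457 ] ext [0.0445556  0.04423739 0.00629315] 776
side pad grey 21
 comp 83 [ 341  332   42   35 1125]
 pad fit [ 0.47916462 -0.18793323] extents [6.64880476e-02 6.63854294e-02 2.22044605e-16]
 ellipse centre (361.55047607421875, 348.94769287109375) [ 0.47871494 -0.18869687  0.004     ]
cup_center 0.93 med [ 0.49793062 -0.01562099  0.02838836] rim fit [ 0.49747345 -0.01416762] 216 zmax 0.050914391823290515 rgb [59.39061116 58.94242693 62.32772365]
cup_center 0.77 med [ 0.37105487 -0.0392492   0.02749687] rim fit [ 0.37114119 -0.04227278] 227 zmax 0.050613719288382875 rgb [83.9363564  71.69610183 10.02784407]
tall_plunger 0.77 ztop 0.22819744078984497 mid [ 0.62328315 -0.22594472  0.22576964] ext [0.04462274 0.04414247 0.00624897] 685
short_plunger 0.53 ztop 0.1485205497313285 mid [0.64743217 0.23913824 0.1460233 ] ext [0.04443321 0.04546276 0.0065254 ] 257
```

Pad at (0.479,-0.188) and plunger at (0.624,-0.225) are 0.150 m apart, which matches the given 150 mm. Next I'll work out the tool-frame shifts.

```bash
cat >> h.py <<'E'
from scipy.spatial.transform import Rotation as Ro
CUP=np.array([.4975,-.0138]);PAD=np.array([.479,-.188]);PLU=np.array([.624,-.225])
def go(xyz,yaw_y=None):
    s=monitor.observe();R=Ro.from_rotvec(s["ee_rot"]).as_matrix()
    d=R.T@(np.array(xyz)-s["position"])*100
    ang=np.degrees(np.arctan2(R[1,1],R[0,1]))
    print("clk %.2f pos %s w %.3f F %s yawY %.2f tilt %s"%(s["clock"],s["position"].round(4),s["width"],np.round(s["force"],1),ang,R[:,2].round(3)))
    print("tool shift cm",d.round(2))
E
python3 - <<'E'
from h import *
go([*CUP,.2259])
a=PLU-PAD;print(np.degrees(np.arctan2(a[1],a[0]))+90)
s=monitor.observe();R=Ro.from_rotvec(s["ee_rot"]).as_matrix()
K=get_calibration("wrist");c=-np.array(K["R"]).T@np.array(K["t"]);print("cam in tool",R.T@(c-s["position"]))
E
```

```text
clk 0.90 pos [0.1744 0.6002 0.2268] w 1.000 F [ 1.  -0.4 -0.6] yawY 73.79 tilt [ 0.  0. -1.]
tool shift cm [-48.16 -49.94   0.08]
75.68517308959512
cam in tool [ 6.75424946e-02 -7.67712526e-05 -1.58107086e-01]
```

```bash
python3 -m crank '[[[-3.4,-3.5,0],0,0],[[-3.4,-3.5,0],0,0],[[-3.4,-3.5,0],0,0],[[-3.4,-3.5,0],0,0],[[-3.4,-3.5,0],0,0]]' 20; python3 -m crank '[[[-3.4,-3.5,0],0,0],[[-3.4,-3.5,0],0,0],[[-3.4,-3.5,0],0,0],[[-3.4,-3.5,0],0,0],[[-3.4,-3.5,0],-1.9,0]]';python3 -c "
from h import *
go([*CUP,.2])"
```

```text
clock: 1.4
position: [0.2895, 0.3829, 0.2269]
ee_rot: [0.443, 3.11, 0.001]
force: [0.8, 1.1, 0.3]
width: 1.0
clock: 1.9
position: [0.4039, 0.1674, 0.2272]
ee_rot: [0.391, 3.116, 0.002]
force: [0.7, 0.4, -0.1]
width: 0.998
clk 1.90 pos [0.4039 0.1674 0.2272] w 0.998 F [ 0.7  0.4 -0.1] yawY 75.71 tilt [ 0.001  0.001 -1.   ]
tool shift cm [-13.54 -15.26   2.71]
```

```bash
python3 -m crank '[[[-3.1,-3.5,0.6],0,0],[[-3.1,-3.5,0.6],0,0],[[-3.1,-3.5,0.6],0,0],[[-3.1,-3.5,0.6],0,0],[[0,0,0],0,0]]' ;python3 - <<'E'
from h import *
go([*CUP,.016])
K=get_calibration("wrist");im,d=get_image("wrist");cv2.imwrite("pics/w1.png",im[:,:,::-1])
for r in masks_of("cup_center","wrist")[:3]:
    P=cloud(d,K,r["region"]);top=P[(P[:,2]>.045)&(P[:,2]<.055)]
    print(r["score"],np.median(P,0),len(top),fitc(top,.027) if len(top)>10 else 0)
E
```

```text
clock: 2.4
position: [0.4906, -0.0038, 0.2026]
ee_rot: [0.404, 3.114, -0.004]
force: [-0.2, 1.1, 0.3]
width: 1.006
clk 2.40 pos [ 0.4906 -0.0038  0.2026] w 1.006 F [-0.2  1.1  0.3] yawY 75.20 tilt [ 0.001 -0.003 -1.   ]
tool shift cm [-0.88 -0.75 18.66]
0.95 [ 0.36707921 -0.04573648  0.00623553] 1174 [ 0.37205566 -0.04134821]
0.64 [ 0.50330186 -0.01506676  0.00550606] 873 [ 0.49765269 -0.01353226]
```

View pics/w1.png

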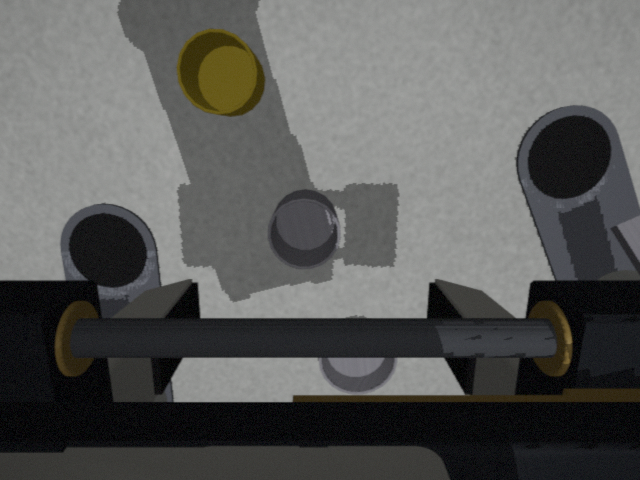

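The wrist view agrees on the steel cup at (304,229), with the yellow cup at (221,72). It shows two black pads, at (570,157) and (107,247). I'll check which is the tall one's, then descend.

```bash
python3 - <<'E'
from h import *
K=get_calibration("wrist");im=cv2.imread("pics/w1.png")
m=(im.max(2)<30).astype(np.uint8)
n,lab,st,ce=cv2.connectedComponentsWithStats(m)
for s in ((570,157),(107,247)):
    l=lab[s[1],s[0]];print(im[s[1],s[0]],l,st[l])
    if l:
        cn=max(cv2.findContours((lab==l).astype(np.uint8),cv2.RETR_EXTERNAL,cv2.CHAIN_APPROX_NONE)[0],key=len)
        W=np.array([toplane(p[0][0],p[0][1],K,.004) for p in cn]);print(fitc(W,.034),np.ptp(W,0))
go([.4976,-.0136,.016])
E
```

```text
[22 19 22] 1 [ 529  116   81   82 5117]
[0.49849816 0.21815536] [0.06615556 0.06654088 0.        ]
[22 22 21] 2 [    0   214   640   266 46756]
[ 0.68692471 -0.04529959] [3.97468299e-01 6.26116117e-01 1.11022302e-16]
clk 2.50 pos [0.4889 0.0017 0.2026] w 1.003 F [0.3 1.5 0.4] yawY 75.52 tilt [-0. -0. -1.]
tool shift cm [-1.23 -1.26 18.66]
```

```bash
python3 -m crank '[[[-1.2,-1.3,0],0,0],[[0,0,4],0,0],[[0,0,4],0,0],[[0,0,4],0,0],[[0,0,0],0,0]]' ;python3 - <<'E'
from h import *
s=monitor.observe()
go([.4976,-.0136,.016])
E
```

```text
clock: 3.0
position: [0.4936, -0.011, 0.0791]
ee_rot: [-0.386, -3.11, 0.002]
force: [-0.8, 0.2, -0.6]
width: 1.0
clk 3.00 pos [ 0.4936 -0.011   0.0791] w 1.000 F [-0.8  0.2 -0.6] yawY 75.83 tilt [-0.008 -0.    -1.   ]
tool shift cm [-0.5  -0.14  6.31]
```

```bash
python3 -m crank '[[[0,0,0],0,0],[[0,0,0],0,0]]' ;python3 - <<'E'
from h import *
go([.4976,-.0136,.016])
E
```

```text
clock: 3.2
position: [0.4985, -0.012, 0.0847]
ee_rot: [0.39, 3.115, 0.002]
force: [0.0, -0.5, 1.1]
width: 1.0
clk 3.20 pos [ 0.4985 -0.012   0.0847] w 1.000 F [ 0.  -0.5  1.1] yawY 75.74 tilt [ 0.003  0.001 -1.   ]
tool shift cm [ 0.07 -0.18  6.87]
```

```bash
python3 -m crank '[[[0,-0.2,2.5],0,0],[[0,0,2.5],0,0],[[0,0,1.5],0,0],[[0,0,0],0,0],[[0,0,0],0,0]]' ;python3 - <<'E'
from h import *
go([.4976,-.0136,.016])
E
```

```text
clock: 3.7
position: [0.4979, -0.0144, 0.0193]
ee_rot: [0.391, 3.115, 0.001]
force: [-0.5, -0.2, 0.3]
width: 1.002
clk 3.70 pos [ 0.4979 -0.0144  0.0193] w 1.002 F [-0.5 -0.2  0.3] yawY 75.71 tilt [ 0.002  0.    -1.   ]
tool shift cm [0.05 0.07 0.33]
```

```bash
python3 -m crank '[[[0,0,0.3],0,0],[[0,0,0],0,120],[[0,0,0],0,200],[[0,0,0],0,200],[[0,0,0],0,200]]' 20; python3 -m crank '[[[0,0,0],0,200],[[0,0,0],0,200],[[0,0,0],0,200],[[0,0,0],0,200],[[0,0,0],0,200]]' 20;python3 - <<'E'
from h import *
go([.4976,-.0136,.11])
E
```

```text
clock: 4.2
position: [0.4968, -0.0146, 0.0149]
ee_rot: [0.391, 3.117, 0.0]
force: [-0.2, 0.0, -0.6]
width: 0.706
clock: 4.7
position: [0.4968, -0.0145, 0.0148]
ee_rot: [0.391, 3.117, 0.0]
force: [-0.9, 0.5, 3.2]
width: 0.616
clk 4.70 pos [ 0.4968 -0.0145  0.0148] w 0.616 F [-0.9  0.5  3.2] yawY 75.69 tilt [ 0.  0. -1.]
tool shift cm [-0.06  0.11 -9.52]
```

```bash
python3 -m crank '[[[0,0,-2],0,200],[[0,0,-3],0,200],[[0,0,-3],0,200],[[0,0,0],0,200],[[0,0,0],0,200]]' ;python3 - <<'E'
from h import *
go([*PAD,.095])
for c in ("side","scene"):
    im,d=get_image(c);cv2.imwrite(f"pics/{c}2.png",im[:,:,::-1])
E
```

```text
clock: 5.2
position: [0.4969, -0.0145, 0.0949]
ee_rot: [0.391, 3.116, 0.001]
force: [-0.1, -0.5, -1.6]
width: 0.617
clk 5.20 pos [ 0.4969 -0.0145  0.0949] w 0.617 F [-0.1 -0.5 -1.6] yawY 75.71 tilt [ 0.001  0.    -1.   ]
tool shift cm [ -2.55 -17.26  -0.02]
```

View pics/side2.png

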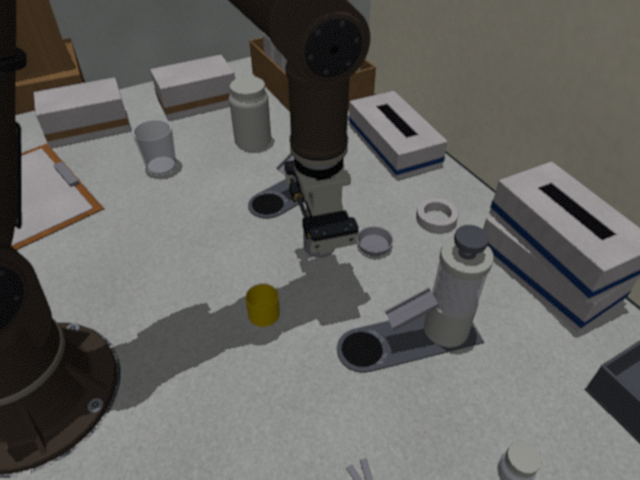

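The steel cup is held at about (320,245) and the yellow cup is untouched. Moving over the tall pad.

```bash
python3 -m crank '[[[-0.5,-4,0],0,200],[[-0.6,-4,0],0,200],[[-0.7,-4,0],0,200],[[-0.4,-3,0],0,200],[[-0.35,-2.2,0],0,200]]' ; python3 -m crank '[[[0,0,0],0,200],[[0,0,0],0,200],[[0,0,0],0,200]]'; python3 - <<'E'
from h import *
go([*PAD,.0195])
K=get_calibration("wrist");im,d=get_image("wrist");cv2.imwrite("pics/w3.png",im[:,:,::-1])
im,d=get_image("side");cv2.imwrite("pics/s3.png",im[:,:,::-1])
E
```

```text
clock: 5.8
position: [0.4774, -0.19, 0.0935]
ee_rot: [-0.395, -3.114, 0.001]
force: [0.9, -0.2, -1.4]
width: 0.612
clock: 6.1
position: [0.4786, -0.1864, 0.0939]
ee_rot: [-0.389, -3.116, -0.001]
force: [0.6, 0.1, -1.5]
width: 0.615
clk 6.10 pos [ 0.4786 -0.1864  0.0939] w 0.615 F [ 0.6  0.1 -1.5] yawY 75.76 tilt [-0.001  0.001 -1.   ]
tool shift cm [-0.09 -0.15  7.44]
```

View pics/w3.png

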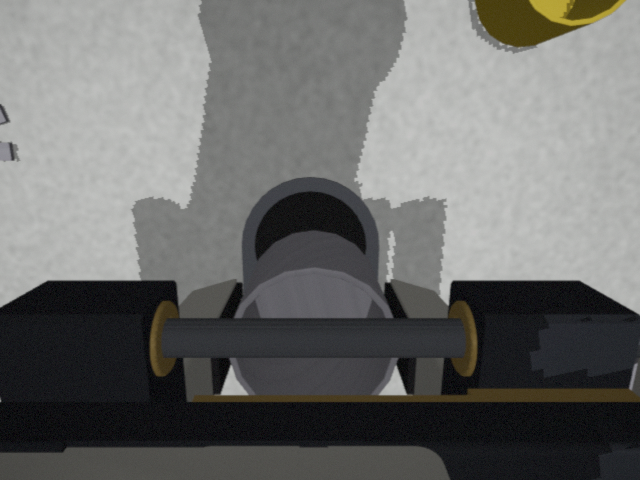

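View pics/s3.png

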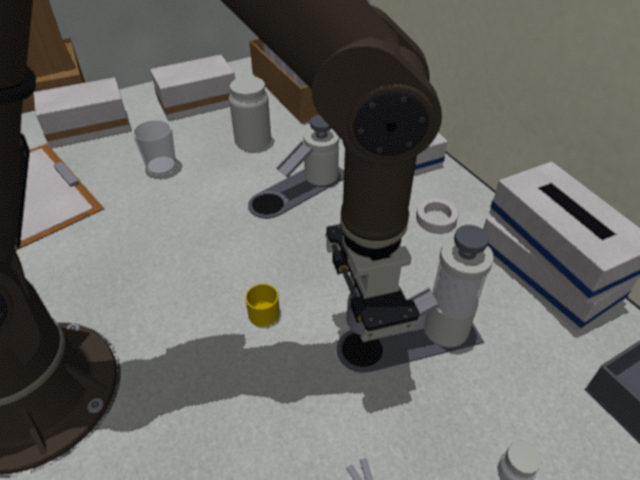

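The wrist view shows the pad's black arc centred under the cup (about (310,240)) and in line with the foot. I'll fit the arc as a third check on the pad.

```bash
python3 - <<'E'
from h import *
K=get_calibration("wrist");im=cv2.imread("pics/w3.png").max(2)
m=(im<32).astype(np.uint8);m[278:]=0
n,lab,st,ce=cv2.connectedComponentsWithStats(m);l=lab[210,310];print(st[l])
cn=max(cv2.findContours((lab==l).astype(np.uint8),cv2.RETR_EXTERNAL,cv2.CHAIN_APPROX_NONE)[0],key=len)
pts=[]
for x in range(st[l][0],st[l][0]+st[l][2]):
    c=[p[0][1] for p in cn if p[0][0]==x];pts.append((x,min(c)))
W=np.array([toplane(x,y,K,.004) for x,y in pts]);print(fitc(W,.034),fitc(W,.0335))
go([*PAD,.0195])
E
```

```text
[ 255  192  111   67 3851]
[ 0.48061067 -0.18897488] [ 0.4800429  -0.18882978]
clk 6.20 pos [ 0.4789 -0.1863  0.0943] w 0.613 F [ 0.2 -0.1 -0.7] yawY 75.80 tilt [-0.001  0.001 -1.   ]
tool shift cm [-0.06 -0.16  7.48]
```

```bash
python3 -m crank '[[[-0.1,-0.2,2],0,200],[[0,0,2],0,200],[[0,0,1.5],0,200],[[0,0,0.8],0,200],[[0,0,0],0,200]]' ; python3 -m crank '[[[0,0,0.3],0,200],[[0,0,0],0,200]]'; python3 - <<'E'
from h import *
go([.4796,-.1885,.0195])
E
```

```text
clock: 6.7
position: [0.4789, -0.189, 0.0309]
ee_rot: [-0.39, -3.116, -0.001]
force: [0.6, 0.8, -1.1]
width: 0.619
clock: 6.9
position: [0.4798, -0.1897, 0.0291]
ee_rot: [0.391, 3.116, -0.0]
force: [-0.1, 0.1, -2.4]
width: 0.611
clk 6.90 pos [ 0.4798 -0.1897  0.0291] w 0.611 F [-0.1  0.1 -2.4] yawY 75.71 tilt [ 0.001 -0.    -1.   ]
tool shift cm [0.05 0.11 0.96]
```

```bash
python3 -m crank '[[[0,0.1,0.4],0,200],[[0,0,0.3],0,200],[[0,0,0],0,200],[[0,0,0],0,200]]'; python3 -m crank '[[[0,0,0.15],0,200],[[0,0,0],0,200]]';  python3 - <<'E'
from h import *
go([.4796,-.1885,.0195])
E
```

```text
clock: 7.3
position: [0.4796, -0.1888, 0.0217]
ee_rot: [-0.391, -3.117, -0.0]
force: [-0.3, -0.2, -1.2]
width: 0.614
clock: 7.5
position: [0.4796, -0.1888, 0.0201]
ee_rot: [-0.391, -3.117, -0.0]
force: [-0.0, 0.1, -0.9]
width: 0.616
clk 7.50 pos [ 0.4796 -0.1888  0.0201] w 0.616 F [-0.   0.1 -0.9] yawY 75.69 tilt [-0.  0. -1.]
tool shift cm [0.01 0.03 0.06]
```

```bash
python3 -m crank '[[[0,0,0.1],0,200],[[0,0,0],0,200],[[0,0,0],0,200]]'; python3 -m crank '[[[0,0,0.1],0,200],[[0,0,0],0,200],[[0,0,0],0,200]]'
```

```text
clock: 7.8
position: [0.4796, -0.1888, 0.0192]
ee_rot: [0.391, 3.117, 0.0]
force: [-0.4, 0.0, -1.1]
width: 0.613
clock: 8.1
position: [0.4797, -0.1888, 0.0188]
ee_rot: [0.391, 3.117, 0.0]
force: [-1.9, 1.0, 8.7]
width: 0.612
```

Contact came at the expected height (0.0188). Releasing.

```bash
python3 -m crank '[[[0,0,0],0,80],[[0,0,0],0,60],[[0,0,0],0,30],[[0,0,0],0,0],[[0,0,0],0,0]]'; python3 -m crank '[[[0,0,0],0,0],[[0,0,0],0,0],[[0,0,0],0,0]]'; python3 - <<'E'
from h import *
go([.4796,-.1885,.28])
E
```

```text
clock: 8.6
position: [0.4796, -0.1888, 0.0182]
ee_rot: [-0.391, -3.117, -0.0]
force: [0.2, 0.4, -0.6]
width: 0.969
clock: 8.9
position: [0.4797, -0.1888, 0.0182]
ee_rot: [0.391, 3.117, 0.0]
force: [-0.3, 0.0, 0.1]
width: 1.005
clk 8.90 pos [ 0.4797 -0.1888  0.0182] w 1.005 F [-0.3  0.   0.1] yawY 75.69 tilt [ 0.  0. -1.]
tool shift cm [ 1.000e-02  3.000e-02 -2.618e+01]
```

```bash
python3 -m crank '[[[0,0,-2],0,0],[[0,0,-4],0,0],[[0,0,-5],0,0],[[0,0,-5],0,0],[[0,0,-5],0,0]]'; python3 -m crank '[[[0,0,-5],0,60],[[0,0,0],0,150],[[0,0,0],0,255],[[0,0,0],0,255]]'; python3 - <<'E'
from h import *
go([*PLU,.245])
for c in ("wrist","side","scene"):
    im,d=get_image(c);K=get_calibration(c);cv2.imwrite(f"pics/{c}4.png",im[:,:,::-1])
    for r in masks_of("cup_center",c)[:3]:
        P=cloud(d,K,r["region"]);top=P[(P[:,2]>.048)&(P[:,2]<.06)]
        print(c,r["score"],np.median(P,0),"ztop",np.percentile(P[:,2],97),fitc(top,.027) if len(top)>10 else 0)
E
```

```text
clock: 9.4
position: [0.479, -0.1888, 0.2303]
ee_rot: [-0.392, -3.117, 0.0]
force: [1.7, -0.4, -0.0]
width: 1.0
clock: 9.8
position: [0.4789, -0.1884, 0.2772]
ee_rot: [-0.391, -3.115, -0.001]
force: [-0.7, 0.4, -0.7]
width: 0.699
clk 9.80 pos [ 0.4789 -0.1884  0.2772] w 0.699 F [-0.7  0.4 -0.7] yawY 75.70 tilt [-0.002  0.001 -1.   ]
tool shift cm [-14.97   0.04   3.19]
wrist 0.88 [ 0.36908945 -0.03447888  0.01640396] ztop 0.05030236140052502 [ 0.37157727 -0.04216589]
wrist 0.63 [ 0.484998   -0.19027952  0.00777983] ztop 0.054473266001337055 [ 0.48001636 -0.18908727]
side 0.98 [ 0.37131367 -0.04104702  0.02730611] ztop 0.05128697996355167 [ 0.37127655 -0.04233949]
side 0.55 [ 0.48245084 -0.18535718  0.03036791] ztop 0.055457689467965136 [ 0.48002847 -0.18959728]
side 0.52 [0.64267043 0.23654072 0.14626369] ztop 0.14897242905897096 0
scene 0.69 [ 0.47360978 -0.18740928  0.03284053] ztop 0.05541499199963517 [ 0.48034291 -0.18856173]
scene 0.63 [ 0.38079472 -0.04126256  0.02940496] ztop 0.05124374937823355 [ 0.37123817 -0.04138242]
```

View pics/wrist4.png

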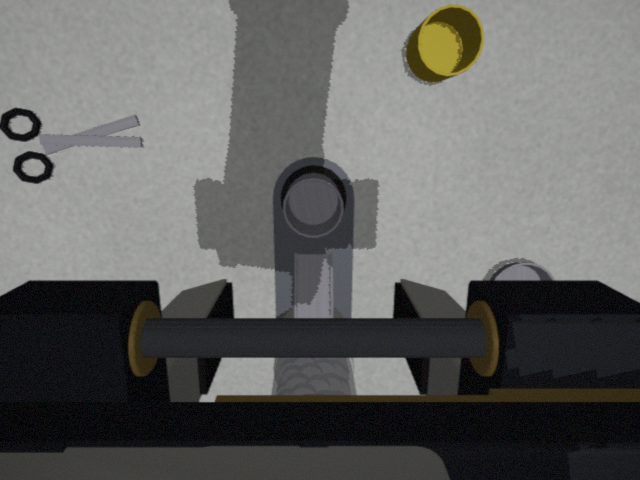

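View pics/side4.png

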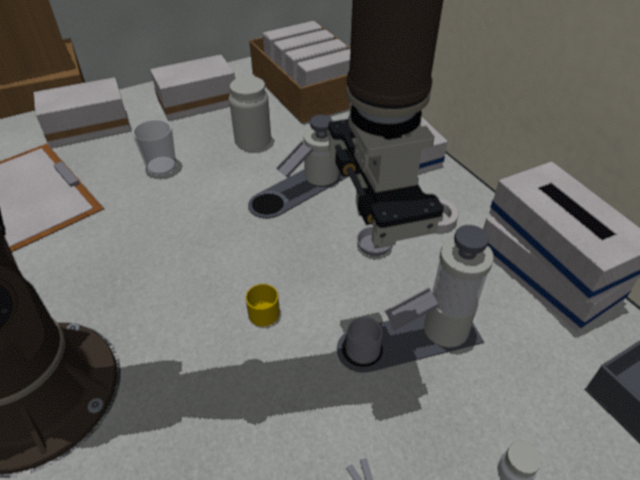

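The cup stands on the pad: it fits at (0.480,-0.189) with its rim at 0.054, and the wrist view shows it inside the pad at (313,203). Moving over the tall plunger with the fingers shut.

```bash
python3 -m crank '[[[-3,0,0],0,255],[[-3,0,0],0,255],[[-3,0,0],0,255],[[-3,0,0],0,255],[[-3,0,0],0,255]]'; python3 -m crank '[[[0,0,0],0,255],[[0,0,0],0,255],[[0,0,0],0,255],[[0,0,0],0,255]]'; python3 - <<'E'
from h import *
go([*PLU,.235])
E
```

```text
clock: 10.6
position: [0.626, -0.226, 0.2775]
ee_rot: [-0.391, -3.116, -0.0]
force: [0.3, -1.3, 0.3]
width: 0.02
clock: 11.0
position: [0.6241, -0.2259, 0.2785]
ee_rot: [-0.392, -3.117, -0.0]
force: [0.6, -0.6, 0.6]
width: 0.004
clk 11.00 pos [ 0.6241 -0.2259  0.2785] w 0.004 F [ 0.6 -0.6  0.6] yawY 75.67 tilt [ 0.  0. -1.]
tool shift cm [0.04 0.08 4.35]
```

```bash
python3 -m crank '[[[0,0,2],0,255],[[0,0,2],0,255],[[0,0,0.6],0,255],[[0,0,0],0,255],[[0,0,0],0,255]]'; python3 -m crank '[[[0,0,0.4],0,255],[[0,0,0.4],0,255],[[0,0,0],0,255],[[0,0,0],0,255]]';python3 -m crank '[[[0,0,0.4],0,255],[[0,0,0.4],0,255],[[0,0,0],0,255],[[0,0,0],0,255]]'
```

```text
clock: 11.5
position: [0.6252, -0.226, 0.2333]
ee_rot: [0.391, 3.116, -0.0]
force: [-0.4, -0.6, 0.8]
width: 0.006
clock: 11.9
position: [0.6255, -0.2262, 0.2249]
ee_rot: [0.391, 3.116, -0.0]
force: [1.4, -0.7, 4.3]
width: 0.006
clock: 12.3
position: [0.6255, -0.2262, 0.2172]
ee_rot: [0.391, 3.116, -0.0]
force: [-0.1, -0.2, 8.0]
width: 0.005
```

Touched the head at about 0.225, with the force rising as the spring should. Continuing down.

```bash
python3 -m crank '[[[0,0,0.4],0,255],[[0,0,0.3],0,255],[[0,0,0],0,255],[[0,0,0],0,255]]';python3 -m crank '[[[0,0,0.2],0,255],[[0,0,0.1],0,255],[[0,0,0],0,255],[[0,0,0],0,255]]'
```

```text
clock: 12.7
position: [0.6255, -0.2262, 0.2105]
ee_rot: [0.391, 3.115, -0.0]
force: [-0.8, 0.9, 10.4]
width: 0.009
clock: 13.1
position: [0.6256, -0.2262, 0.2078]
ee_rot: [0.391, 3.115, -0.0]
force: [-1.6, 0.0, 10.9]
width: 0.002
```

```bash
python3 -m crank '[[[0,0,0.15],0,255],[[0,0,0],0,255],[[0,0,0],0,255]]';python3 -m crank '[[[0,0,0.1],0,255],[[0,0,0],0,255],[[0,0,0],0,255]]'
```

```text
clock: 13.4
position: [0.6255, -0.2262, 0.2064]
ee_rot: [0.391, 3.115, -0.0]
force: [-1.4, 0.4, 11.0]
width: 0.005
clock: 13.7
position: [0.6256, -0.2262, 0.2063]
ee_rot: [0.391, 3.114, 0.0]
force: [-3.9, 2.6, 18.1]
width: 0.005
```

```bash
python3 -m crank '[[[0,0,0.1],0,255],[[0,0,0],0,255],[[0,0,0],0,255]]'; python3 - <<'E'
from h import *
im,d=get_image("side");cv2.imwrite("pics/side5.png",im[:,:,::-1])
E
python3 -m crank '[[[0,0,-0.3],0,255],[[0,0,-0.6],0,255],[[0,0,-0.8],0,255],[[0,0,-1],0,255],[[0,0,-2],0,255]]';python3 -m crank '[[[0,0,-3],0,255],[[0,0,-3],0,255],[[0,0,0],0,255],[[0,0,0],0,255]]'
```

```text
clock: 14.0
position: [0.6257, -0.2262, 0.2062]
ee_rot: [0.391, 3.114, 0.0]
force: [-5.9, 3.2, 25.1]
width: 0.001
clock: 14.55
position: [0.6239, -0.2252, 0.2488]
ee_rot: [-0.391, -3.114, -0.001]
force: [-0.1, -0.1, -0.4]
width: 0.007
clock: 14.95
position: [0.6249, -0.2258, 0.3099]
ee_rot: [0.391, 3.117, 0.0]
force: [0.7, -0.0, -0.7]
width: 0.003
```

View pics/side5.png

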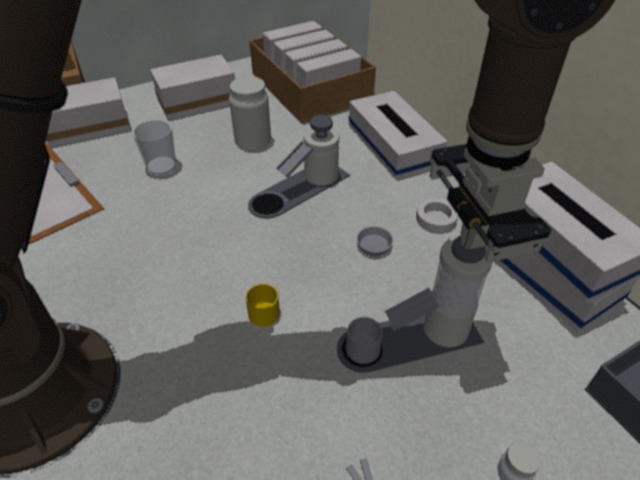

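The picture shows the head pressed to the tower top at (468,248), with the cup standing at (365,341). Now the final check that the plunger has risen and the cup is still there.

```bash
python3 -m crank '[[[2,0,-2],0,255],[[3,0,0],0,255],[[3,0,0],0,255],[[0,0,0],0,255],[[0,0,0],0,255]]'; python3 - <<'E'
from h import *
for c in ("side","scene"):
    im,d=get_image(c);K=get_calibration(c);cv2.imwrite(f"pics/{c}6.png",im[:,:,::-1])
    for lb in ("cup_center","tall_plunger","short_plunger"):
      for r in masks_of(lb,c)[:2]:
        P=cloud(d,K,r["region"]);top=P[(P[:,2]>.048)&(P[:,2]<.06)]
        print(c,lb,r["score"],np.median(P,0).round(4),"ztop",np.percentile(P[:,2],95).round(4),fitc(top,.027) if len(top)>10 else 0)
E
```

```text
clock: 15.45
position: [0.5469, -0.2055, 0.329]
ee_rot: [-0.391, -3.116, -0.001]
force: [0.6, 0.4, -0.2]
width: 0.002
side cup_center 0.91 [ 0.3714 -0.0408  0.028 ] ztop 0.0508 [ 0.3709659  -0.04251215]
side cup_center 0.72 [ 0.4824 -0.1856  0.0309] ztop 0.0549 [ 0.48008086 -0.18951481]
side tall_plunger 0.71 [ 0.6197 -0.2289  0.2265] ztop 0.2283 0
side short_plunger 0.8 [0.6446 0.2336 0.1464] ztop 0.1486 0
scene cup_center 0.87 [ 0.4741 -0.1871  0.0321] ztop 0.0544 [ 0.48019297 -0.18858737]
scene cup_center 0.62 [ 0.381  -0.0413  0.0288] ztop 0.0501 [ 0.37096437 -0.04132171]
scene tall_plunger 0.92 [ 0.6292 -0.2231  0.226 ] ztop 0.228 0
```

View pics/side6.png

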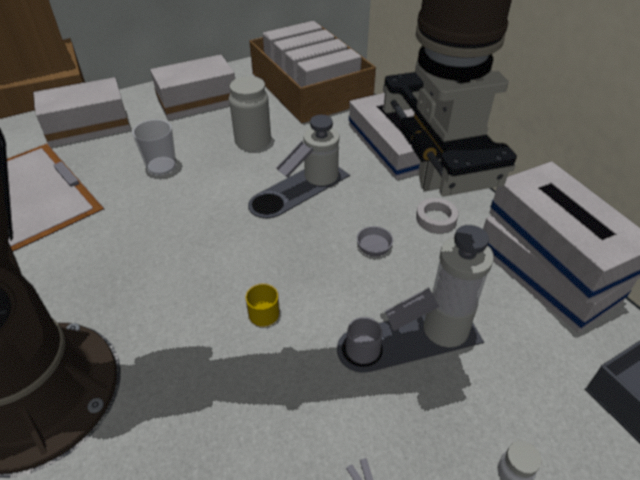

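The tall plunger is fully up again (measured top 0.228, the same as at the start). The cup stands on its pad at (365,341), and the robot is clear of everything.

```bash
python3 -c "
from cell import workorder
print(workorder.sign_off())"
```

```text
the job is handed in; nothing more can be done
None
```

The steel cup is standing upright on the tall dispenser's pad. After placing it, I pushed that dispenser's plunger down to its stop and let it rise fully. The job was handed in at about 15.8 s on the robot's clock.

- **Cup:** its centre measures (0.480, -0.189), about 1 mm from the fitted pad centre, with its rim at about 54 mm. It did not move during the press.
- **Tall plunger:** it stopped at a height of 206 mm, where the force rose from 11 N to 25 N with no further movement. Afterwards its top measured 228 mm, the same as at the start; the cameras read about 2 mm high.
- **Other objects:** the robot did not touch the short dispenser or the yellow cup. The short plunger still measures 148.6 mm, as it did at the start. In the last check it was found only in the side view, not in the scene view.

The pad-centre measurements differed by up to 2 mm between views, and no other check failed.

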